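Lay out the stacked chair rails for glue-up

ROBOT

A 7-joint arm with a two-finger parallel gripper is mounted at the origin on the work surface. World frame = base frame: x ahead of the robot, y to its left, z up, the work surface at z = 0. Lengths are in m, angles in rad, forces in N, time in s.
With the tool pointing down it reaches from about 0.4 to 0.85 m from the base axis. Payload 10.4 kg.
Tool frame: the origin (TCP) lies between the finger pads; the fingertips stand ahead of it and the grasp point (between the pads) lies 5 mm behind it (manip.tip_extent is the z of the fingertips in the tool frame, in m); z points along the fingers, y is the line along which they close (so a half turn about z gives the same grasp; the last joint's range is limited). The gripper opens to 85 mm and grips with 20 to 120 N. Pads are 22 mm wide; open, the fingers measure 114 mm over their backs; the gripper's body (76 mm by 85 mm) begins 54 mm behind the grasp point. The pads swing forward as they close: fully open they stand 13 mm farther back than shut.
Start: joints at [-1.28, 0.332, -0.065, 1.46, 0.022, 1.35, -0.088], TCP at [0.193, 0.595, 0.245] pointing down, gripper open.
Joint ranges: [-2.6, 2.6], [-0.5, 2.12], [-1.47, 1.34], [0.16, 2.42], [-1.27, 4.41], [0.06, 2.06], [-2.6, 2.6]. Speed limits (rad/s): [2.22, 2.22, 2.79, 2.79, 3.14, 3.14, 3.14].

INTERFACE

Orientations are given as a unit quaternion [x, y, z, w].
In Python, from workcell import status, viewer, manip gives the robot as it stands.
- The arm moves only by the tool play_rows, never from a script. Its argument "plan" is one flat list of numbers, 7 for each row, row after row: the turn, a rotation vector about the tool's x, y, z in degrees, then the shift along the tool's x, y, z in m, then the opening, from 0 (shut) to 1 (fully open). In form: [ax, ay, az, dx, dy, dz, grip, ax, ay, az, dx, dy, dz, grip, ...]. A call has 1 to 20 rows; each row is the pose to reach, as a shift and turn from the pose commanded when the call began, along the tool's axes at that moment; what a row does not reach only later rows make up. A row lasts 1/8 s, in which the tool goes at most 62.5 mm and 10.7 degrees, less where a joint would pass 70% of its speed; a pose out of reach is approached as far as the arm can. A call with a gripper value outside its range is refused whole. The fingers move at their own pace and stop on an object; "squeeze" is the grip in N (left out, the last holds). Time passes only in rows, so rows that repeat a pose let the fingers close. It gives the time, the measured TCP pose, the force, the opening and the grip force at its end, in the units of the state.
- status.get_obs(): the state, without advancing time (a new reading comes with each control period).
- viewer.camera(name): name is "side" or "top" or "wrist"; returns the picture (400x640x3 uint8, red, green, blue); there is no depth.
- viewer.camera_model(name): a dict with "fx", "fy", "cx", "cy" (pixels), "R" (3x3) and "t" (3): a world point X has camera coordinates R X + t. Camera axes: x right, y down, z forward; pixel columns grow to the right and rows downward; lengths in m; the calibration is good to about 2 mm. A picture is of the moment at which its call begins: read the wrist's pose just before it. camera_model takes no time and is no camera call; for the wrist camera it gives the pose at the moment of the call.
- manip.hand_in(): hands the job in; it is judged then, once.
The state is a dict: "clock": time; "joint_pos": joint angles; "joint_velocities": joint speeds; "tau": joint torques, N m; "position": TCP position; "ee_rot": TCP orientation; "ft_force": force on the tool from outside, world axes, zero at the start; "torque": the same for the moment, N m; "grip_width": opening from 0.0 (shut) to 1.0 (fully open); "grasp_force": force on a finger pad.
Only numpy, scipy, OpenCV 4.12 (cv2) and the standard library are available. Lean on these libraries where they do the work, as an engineer would, in place of code of your own. Each camera call takes 0.05 s, during which the arm holds its last target. There are 200 camera calls.

TASK

Take the crossed stack of four chair rails apart and lay each rail in the cradle of its own colour, ready for gluing: the same face up, flat on the board, centred on the painted strip and along it, between the end stops. Set the rails down without dropping or tipping them over, and leave the glue bottle and the mallet where they are.

Things in the scene. Friction and masses are not known exactly. Their poses are not given: they have to be found in the camera images.
- rail_red: red rail: straight beech chair rail, 90-180 g, body 150 x 34 x 36 mm (long, wide, high); red tenon 20 x 16 x 20 mm on each end (190 mm overall), red bands at body ends and middle. Same either way round. Origin: centre of underside; x along it, y across, z up. Starts low, beside the other low one (centre lines 100 mm apart), on a 6 mm dark hardboard sheet; its side varies.
- cradle_red: red cradle for the red rail: fixed plywood board 238 x 72 x 10 mm, red strip 50 mm wide along its top, red stop 12 mm thick, 14 mm high across each end, 214 mm clear between. Sides open. Origin: centre of underside, at bench level; x along it, y across, z up. A seated rail's underside is 10 mm above the origin.
- rail_blue: blue rail: straight beech chair rail, 90-180 g, body 150 x 34 x 36 mm (long, wide, high); blue tenon 20 x 16 x 20 mm on each end (190 mm overall), blue bands at body ends and middle. Same either way round. Origin: centre of underside; x along it, y across, z up. Starts low, beside the other low one (centre lines 100 mm apart), on a 6 mm dark hardboard sheet; its side varies.
- cradle_blue: blue cradle for the blue rail: fixed plywood board 238 x 72 x 10 mm, blue strip 50 mm wide along its top, blue stop 12 mm thick, 14 mm high across each end, 214 mm clear between. Sides open. Origin: centre of underside, at bench level; x along it, y across, z up. A seated rail's underside is 10 mm above the origin.
- rail_green: green rail: straight beech chair rail, 90-180 g, body 150 x 34 x 36 mm (long, wide, high); green tenon 20 x 16 x 20 mm on each end (190 mm overall), green bands at body ends and middle. Same either way round. Origin: centre of underside; x along it, y across, z up. Starts on top, square across both low rails, underside 42 mm above bench, 100 mm from the other top one; its side varies.
- cradle_green: green cradle for the green rail: fixed plywood board 238 x 72 x 10 mm, green strip 50 mm wide along its top, green stop 12 mm thick, 14 mm high across each end, 214 mm clear between. Sides open. Origin: centre of underside, at bench level; x along it, y across, z up. A seated rail's underside is 10 mm above the origin.
- rail_yellow: yellow rail: straight beech chair rail, 90-180 g, body 150 x 34 x 36 mm (long, wide, high); yellow tenon 20 x 16 x 20 mm on each end (190 mm overall), yellow bands at body ends and middle. Same either way round. Origin: centre of underside; x along it, y across, z up. Starts on top, square across both low rails, underside 42 mm above bench, 100 mm from the other top one; its side varies.
- cradle_yellow: yellow cradle for the yellow rail: fixed plywood board 238 x 72 x 10 mm, yellow strip 50 mm wide along its top, yellow stop 12 mm thick, 14 mm high across each end, 214 mm clear between. Sides open. Origin: centre of underside, at bench level; x along it, y across, z up. A seated rail's underside is 10 mm above the origin.
- glue_bottle: bystander: white glue bottle with a yellow label and orange cap, 60 mm across, 170 mm tall, standing on the bench; origin at the centre of its underside.
- mallet: bystander: wooden mallet lying on the bench, dark head 110 x 55 x 65 mm, light handle 190 mm long toward its +y; origin at the centre of the head's underside.

How it is judged:
At the end, for the whole second after the job is handed in: Each of the four rails lies flat and upright (within 0.08 rad) in the cradle of its own colour, its centre within 12 mm of the cradle's centre, its length along the cradle within 0.15 rad (either way round), its underside 6 to 14 mm above the cradle's origin, at rest (horizontal distance between rail_red and cradle_red below 0.012 m and angle between the x axis of rail_red and the x axis of cradle_red, either way round below 0.15 rad and angle between each of rail_red, rail_blue, rail_green, rail_yellow's own z axis and vertical below 0.08 rad and z of rail_red in the frame of cradle_red between 0.006 and 0.014 m and linear speed of each of rail_red, rail_blue, rail_green, rail_yellow below 0.02 m/s and angular speed of each of rail_red, rail_blue, rail_green, rail_yellow below 0.2 rad/s and horizontal distance between rail_blue and cradle_blue below 0.012 m and angle between the x axis of rail_blue and the x axis of cradle_blue, either way round below 0.15 rad and z of rail_blue in the frame of cradle_blue between 0.006 and 0.014 m and horizontal distance between rail_green and cradle_green below 0.012 m and angle between the x axis of rail_green and the x axis of cradle_green, either way round below 0.15 rad and z of rail_green in the frame of cradle_green between 0.006 and 0.014 m and horizontal distance between rail_yellow and cradle_yellow below 0.012 m and angle between the x axis of rail_yellow and the x axis of cradle_yellow, either way round below 0.15 rad and z of rail_yellow in the frame of cradle_yellow between 0.006 and 0.014 m); the robot touches nothing.
It fails at once if a rail is tipped over (more than 45 degrees) (angle between any of rail_red, rail_blue, rail_green, rail_yellow's own z axis and vertical above 0.785 rad).
It fails at once if a rail is dropped: it comes down to the bench or a cradle (underside under 25 mm) faster than 0.7 m/s ((linear speed of rail_red above 0.7 m/s and height (world z) of rail_red below 0.025 m) or (linear speed of rail_blue above 0.7 m/s and height (world z) of rail_blue below 0.025 m) or (linear speed of rail_green above 0.7 m/s and height (world z) of rail_green below 0.025 m) or (linear speed of rail_yellow above 0.7 m/s and height (world z) of rail_yellow below 0.025 m)).
It fails at once if the glue bottle or the mallet is pushed away (more than 30 mm) or knocked over (distance of any of glue_bottle, mallet from where it was at the start of the episode above 0.03 m or angle between any of glue_bottle, mallet's own z axis and vertical above 0.5 rad).
It also fails if it takes over 109 s, if anything falls off the work surface, if the arm or the gripper's body presses on something with over 40 N, if the wrist force passes 120 N, or if a joint passes its speed limit or range.

## Working session

There is one attempt and no reset: what is moved stays moved. The work goes in short steps, Python scripts to look and compute and a tool call to move; the robot and the scene stay as the last step left them, time stands still between calls to the robot, and variables do not carry over. Pictures are saved under pics/ and viewed, at most 14 in all, crops included, and the job is handed in when it is done.

Besides the shell and the picture viewer there is one more tool, called after "Call:" by a JSON object that holds its "name" and its "arguments". play_rows: Moves the arm, as the interface text tells. Its arguments: {"type":"object","properties":{"plan":{"type":"array","items":{"type":"number"}},"squeeze":{"type":"number"}},"required":["plan"]}

```bash
mkdir -p pics; ls
python3 - <<'E'
from workcell import status, viewer, manip
import cv2
o=status.get_obs(); print(o); print(manip.tip_extent)
for n in ("top","side"):
    cv2.imwrite(f"pics/{n}0.png", viewer.camera(n)[:,:,::-1]); print(n,viewer.camera_model(n))
E
```

```text
pics
{'clock': 0.0, 'joint_pos': array([-1.27959456,  0.33289659, -0.06468579,  1.46094736,  0.02161792,
        1.3498752 , -0.08851921]), 'joint_velocities': array([ 0.00065448,  0.00114489, -0.00066644, -0.00071316,  0.00059235,
        0.00171673, -0.00167819]), 'tau': array([-2.20717761e-04, -6.25449586e+01,  4.89910331e-02, -3.91602302e+01,
        1.61222764e-02,  1.00458812e-02, -1.65946079e-05]), 'position': array([0.19283234, 0.59414072, 0.24449756]), 'ee_rot': array([ 1.56261616e-01,  9.87715443e-01, -7.11975630e-04, -6.84796380e-05]), 'ft_force': array([-0.03350741,  0.39544909,  0.56824354]), 'torque': array([-0.02208536, -0.04247042, -0.03067887]), 'grasp_force': 0.0, 'grip_width': 1.0006603102375897}
0.014
top {'fx': 443.6609114752436, 'fy': 443.6609114752436, 'cx': 322.4783047424272, 'cy': 202.77000620011097, 'R': array([[-0.02677512, -0.99957274,  0.01172349],
       [-0.99779375,  0.02601106, -0.06108241],
       [ 0.06075137, -0.01333312, -0.99806388]]), 't': array([-2.87682656e-04,  6.05853109e-01,  1.41380736e+00])}
side {'fx': 445.9185375363081, 'fy': 445.9185375363081, 'cx': 314.77916294354094, 'cy': 197.4489496427508, 'R': array([[ 0.98421332, -0.17698334, -0.00101925],
       [-0.13919638, -0.77049564, -0.62206176],
       [ 0.10930925,  0.61238334, -0.78296751]]), 't': array([-0.58944709,  0.10437132,  1.29035668])}
```

View pics/top0.png

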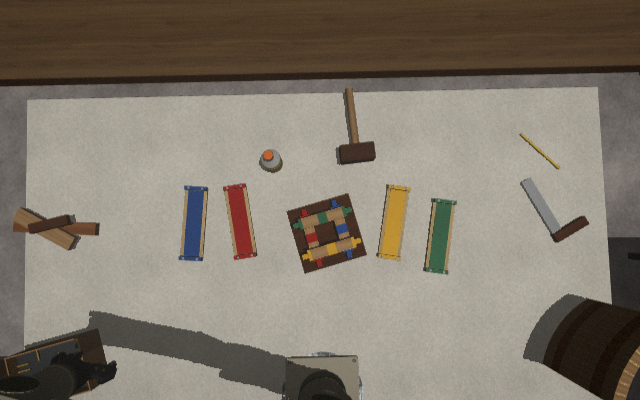

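View pics/side0.png

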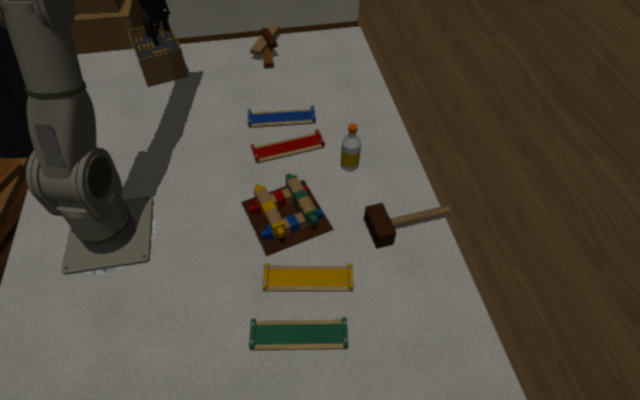

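The top view shows the stack near (327,233), with yellow (near) and green (far) on top and red on the left over blue on the right. The cradles are blue (194,223), red (240,221), yellow (393,222) and green (440,236). The bottle is at (270,160) and the mallet head at (356,152). The side view agrees with this.

```bash
cat > h.py <<'E'
import numpy as np, cv2
from scipy.spatial.transform import Rotation as Rot
from workcell import status, viewer, manip
HUE={'red':[(0,6),(172,180)],'yellow':[(20,32)],'green':[(55,90)],'blue':[(100,125)]}
def mask(im,c,smin=120,vmin=35):
    h=cv2.cvtColor(im,cv2.COLOR_RGB2HSV); m=np.zeros(h.shape[:2],np.uint8)
    for a,b in HUE[c]: m|=cv2.inRange(h,(a,smin if c!='yellow' else 165,vmin if c!='yellow' else 90),(b,255,255))
    return m
def cast(M,uv,z):
    uv=np.atleast_2d(np.array(uv,float)); d=np.c_[(uv[:,0]-M['cx'])/M['fx'],(uv[:,1]-M['cy'])/M['fy'],np.ones(len(uv))]
    R=np.array(M['R']); C=-R.T@M['t']; w=d@R
    return (C+w*((z-C[2])/w[:,2])[:,None])[:,:2]
def rect(P):
    "centre, yaw of long side (deg, in -90..90), sizes of min-area rectangle of world points"
    (c,s,a)=cv2.minAreaRect((P*1000).astype(np.float32))
    if s[0]<s[1]: s=s[::-1]; a+=90
    return np.round(c,1),round((a+90)%180-90,1),np.round(s,1)
def goal(p,long_yaw):
    """move row (turn deg, shift m) bringing TCP to p with tool x along long_yaw (deg; either way, smaller turn)"""
    o=status.get_obs(); R0=Rot.from_quat(o['ee_rot']); best=None
    for k in (0,180):
        y=np.radians(long_yaw+k); x=np.array([np.cos(y),np.sin(y),0]); z=np.array([0,0,-1.])
        r=(R0.inv()*Rot.from_matrix(np.c_[x,np.cross(z,x),z])).as_rotvec(degrees=True)
        if best is None or np.linalg.norm(r)<np.linalg.norm(best): best=r
    d=R0.inv().apply(np.array(p)-o['position'])
    return np.round(best,1).tolist(),np.round(d,4).tolist()
E
python3 - <<'E'
from h import *
im=cv2.imread('pics/top0.png')[:,:,::-1].copy(); M=viewer.camera_model('top')
for c,x0,x1 in (('blue',170,215),('red',215,265),('yellow',372,416),('green',416,465)):
    m=mask(im,c); m[:,:x0]=0; m[:,x1:]=0; m[:180]=0; m[280:]=0
    v,u=np.nonzero(m); print('cradle',c,len(u),rect(cast(M,np.c_[u,v],.010)),(cast(M,[(u.mean(),v.mean())],.010)*1000).round(1))
for c,z in (('green',.078),('yellow',.078),('red',.04),('blue',.04)):
    m=mask(im,c); m[:,:280]=0; m[:,372:]=0; m[:185]=0; m[280:]=0
    v,u=np.nonzero(m); print('rail',c,len(u),rect(cast(M,np.c_[u,v],z)),(cast(M,[(u.mean(),v.mean())],z)*1000).round(1))
W=viewer.camera_model('wrist'); o=status.get_obs(); R0=Rot.from_quat(o['ee_rot']).as_matrix()
C=-W['R'].T@W['t']; print('cam in tool',R0.T@(C-o['position']),(W['R']@R0).round(3).tolist(),W['fx'])
for uv,z in (((270,160),.1),((356,152),.065)): print(cast(M,uv,z))
print(goal([.47,0,.30],0))
E
```

```text
cradle blue 1049 (array([552. , 406.2]), -4.6, array([235. ,  67.8])) [[550.4 402.5]]
cradle red 1151 (array([554.3, 254. ]), 8.1, array([237.4,  71.6])) [[553.3 252.8]]
cradle yellow 1077 (array([ 537.2, -246.5]), -11.0, array([236.,  69.])) [[ 536.  -244.6]]
cradle green 0 (array([0., 0.]), 0.0, array([0., 0.])) [[nan nan]]
rail green 0 (array([0., 0.]), 0.0, array([0., 0.])) [[nan nan]]
rail yellow 194 (array([461.2, -38.9]), -73.9, array([185.9,  31.2])) [[461.2 -38.1]]
rail red 223 (array([495.9,  22.2]), 13.8, array([191.3,  36.9])) [[496.3  22.1]]
rail blue 159 (array([522.3, -73.8]), 14.7, array([186.4,  33.7])) [[523.4 -73.2]]
cam in tool [ 0.06549034  0.00016218 -0.1295192 ] [[0.0, 1.0, 0.0], [-0.966, 0.0, -0.258], [-0.258, -0.0, 0.966]] 302.51973069549314
[[0.73585534 0.14173314]]
[[ 0.76013633 -0.12546895]]
([-0.1, -0.0, -18.0], [-0.447, -0.4797, -0.0548])<stdin>:5: RuntimeWarning: Mean of empty slice.
  ret = ret.dtype.type(ret / rcount)
<stdin>:8: RuntimeWarning: Mean of empty slice.
```

```bash
sed -i "s/'green':\[(55,90)\]/'green':[(45,95)]/; s/smin=120/smin=90/" h.py
python3 - <<'E'
from h import *
im=cv2.imread('pics/top0.png')[:,:,::-1].copy(); M=viewer.camera_model('top')
print(im[236,440],im[220,345:352].tolist())
for n,z,x0,x1 in (('cradle',.01,416,465),('rail',.078,280,372)):
    m=mask(im,'green',80,25); m[:,:x0]=0; m[:,x1:]=0; m[:185]=0; m[280:]=0
    v,u=np.nonzero(m); print(n,len(u),rect(cast(M,np.c_[u,v],z)))
print(goal([.51,-.05,.22],106))
E
```

```text
[61 96 73] [[60, 43, 31], [68, 44, 33], [67, 46, 34], [68, 45, 34], [66, 44, 31], [66, 46, 36], [68, 46, 35]]
cradle 1024 (array([ 488.8, -396.4]), -9.1, array([234.3,  68.9]))
rail 185 (array([557.4, -12.2]), -73.8, array([185.6,  32.5]))
([-0.1, 0.0, 56.0], [-0.5005, -0.5148, 0.0253])
```

Call:
{"name": "play_rows", "arguments": {"plan": [0, 0, 56, -0.5, -0.515, 0.025, 1, 0, 0, 56, -0.5, -0.515, 0.025, 1, 0, 0, 56, -0.5, -0.515, 0.025, 1, 0, 0, 56, -0.5, -0.515, 0.025, 1, 0, 0, 56, -0.5, -0.515, 0.025, 1, 0, 0, 56, -0.5, -0.515, 0.025, 1, 0, 0, 56, -0.5, -0.515, 0.025, 1, 0, 0, 56, -0.5, -0.515, 0.025, 1, 0, 0, 56, -0.5, -0.515, 0.025, 1, 0, 0, 56, -0.5, -0.515, 0.025, 1, 0, 0, 56, -0.5, -0.515, 0.025, 1, 0, 0, 56, -0.5, -0.515, 0.025, 1, 0, 0, 56, -0.5, -0.515, 0.025, 1, 0, 0, 56, -0.5, -0.515, 0.025, 1, 0, 0, 56, -0.5, -0.515, 0.025, 1, 0, 0, 56, -0.5, -0.515, 0.025, 1]}}

```text
clock: 2.1
position: [0.5094, -0.0487, 0.2204]
ee_rot: [0.601, 0.799, 0.0, -0.0]
ft_force: [-0.3, -0.4, 0.3]
grip_width: 0.999
grasp_force: 0.0
```

Run:
```python
from h import *
M=viewer.camera_model('wrist'); im=viewer.camera('wrist'); cv2.imwrite('pics/w1.png',im[:,:,::-1])
np.save('w1.npy',M)
for c,z in (('green',.078),('yellow',.078),('red',.035),('blue',.035)):
    m=mask(im,c,80,25); m=cv2.morphologyEx(m,cv2.MORPH_OPEN,np.ones((3,3)))
    n,l,s,ct=cv2.connectedComponentsWithStats(m)
    for i in range(1,n):
        if s[i,4]>60:
            v,u=np.nonzero(l==i); print(c,s[i],rect(cast(M,np.c_[u,v],z)))
```

```text
green [363  62  45  34 929] (array([534.1,  62.7]), 16.1, array([37.6, 25.8]))
green [ 359  157   42   31 1134] (array([554.6, -13.6]), 16.1, array([37.5, 27.4]))
green [358 241  36  23 483] (array([576.2, -89.2]), 13.7, array([34.4, 22.9]))
green [151 384   9  16  99] (array([ 395.7, -316.7]), 83.7, array([21.6,  8.6]))
yellow [249  59  41  36 914] (array([439.3,  36.9]), 16.1, array([34.1, 27.3]))
yellow [ 566   61   70   37 1664] (array([708. , 112.8]), 20.7, array([60.4, 27.8]))
yellow [ 250  155   42   32 1252] (array([459.6, -39.7]), 16.1, array([36.7, 28.2]))
yellow [253 238  39  24 580] (array([ 479.8, -114.1]), 16.1, array([36.7, 24.1]))
yellow [ 217  282  130   57 3332] (array([ 509. , -190.6]), -10.2, array([132.2,  40.7]))
red [313  96  28  38 992] (array([495.2,  22.2]), -74.2, array([35.7, 26.9]))
red [231 105  19  18 317] (array([ 4.118e+02, -4.000e-01]), 12.7, array([17.9, 16.6]))
red [406 109  16  17 242] (array([579.4,  44.7]), -69.7, array([15.8, 15. ]))
blue [312 190  26  39 961] (array([520.9, -72.9]), -74.3, array([42.9, 27. ]))
blue [237 199  17  18 277] (array([437.5, -94.9]), -73.9, array([19.1, 17.7]))
blue [397 201  15  18 229] (array([603.8, -49.2]), -73.9, array([19.2, 15.3]))
```

View pics/w1.png

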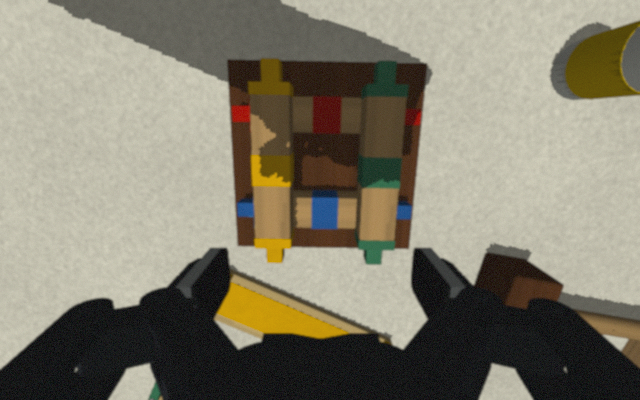

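The wrist view shows yellow at (270,160) and green at (380,160) crossing red at (326,113) and blue at (325,210). Next I'll grasp green.

Run:
```python
from h import *
print(goal([.5555,-.013,.060],105.3))
```

```text
([0.0, -0.0, 0.8], [0.0217, 0.0542, 0.1604])
```

Call:
{"name": "play_rows", "arguments": {"plan": [0, 0, 0.8, 0.0217, 0.0542, 0.06, 1, 0, 0, 0.8, 0.0217, 0.0542, 0.06, 1, 0, 0, 0.8, 0.0217, 0.0542, 0.1, 1, 0, 0, 0.8, 0.0217, 0.0542, 0.13, 1, 0, 0, 0.8, 0.0217, 0.0542, 0.15, 1, 0, 0, 0.8, 0.0217, 0.0542, 0.16, 1, 0, 0, 0.8, 0.0217, 0.0542, 0.16, 1, 0, 0, 0.8, 0.0217, 0.0542, 0.16, 0.2, 0, 0, 0.8, 0.0217, 0.0542, 0.16, 0.2, 0, 0, 0.8, 0.0217, 0.0542, 0.16, 0.2, 0, 0, 0.8, 0.0217, 0.0542, 0.16, 0.2, 0, 0, 0.8, 0.0217, 0.0542, 0.16, 0.2], "squeeze": 40}}

```text
clock: 3.65
position: [0.5561, -0.0138, 0.061]
ee_rot: [0.607, 0.795, 0.0, 0.0]
ft_force: [-1.5, -0.7, 6.4]
grip_width: 0.386
grasp_force: 40.9
```

Run:
```python
from h import *
print(goal([.489,-.3955,.0285],-9.3))
```

```text
([0.1, 0.0, -65.5], [-0.3507, -0.165, 0.0322])
```

Call:
{"name": "play_rows", "arguments": {"plan": [0, 0, 0, 0, 0, -0.04, 0.2, 0, 0, 0, 0, 0, -0.09, 0.2, 0, 0, -65.5, -0.351, -0.165, -0.1, 0.2, 0, 0, -65.5, -0.351, -0.165, -0.1, 0.2, 0, 0, -65.5, -0.351, -0.165, -0.1, 0.2, 0, 0, -65.5, -0.351, -0.165, -0.1, 0.2, 0, 0, -65.5, -0.351, -0.165, -0.1, 0.2, 0, 0, -65.5, -0.351, -0.165, -0.1, 0.2, 0, 0, -65.5, -0.351, -0.165, -0.1, 0.2, 0, 0, -65.5, -0.351, -0.165, -0.1, 0.2, 0, 0, -65.5, -0.351, -0.165, -0.06, 0.2, 0, 0, -65.5, -0.351, -0.165, -0.02, 0.2, 0, 0, -65.5, -0.351, -0.165, -0.0, 0.2, 0, 0, -65.5, -0.351, -0.165, 0.0, 0.2]}}

```text
clock: 5.4
position: [0.4882, -0.395, 0.0592]
ee_rot: [0.081, 0.997, 0.001, -0.001]
ft_force: [0.4, 0.4, -0.4]
grip_width: 0.392
grasp_force: 40.6
```

Run:
```python
from h import *
print(goal([.489,-.3955,.0285],-9.3))
im=viewer.camera('wrist'); cv2.imwrite('pics/w2.png',im[:,:,::-1])
```

```text
([0.1, -0.1, 0.0], [-0.001, -0.0004, 0.0307])
```

View pics/w2.png

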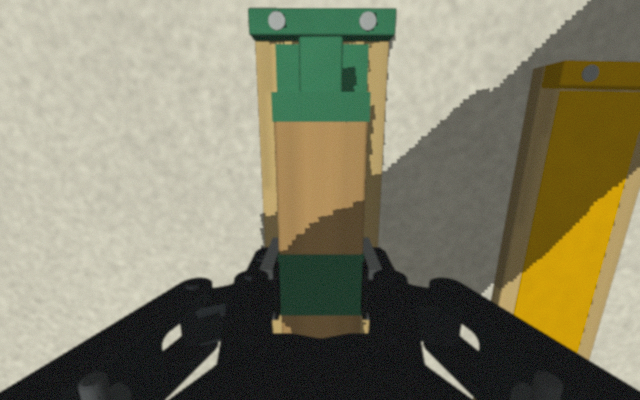

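The rail is held square over the green strip: its tenon at (320,60) lies just short of the stop at (320,22). Now I'll lower it and release.

Call:
{"name": "play_rows", "arguments": {"plan": [0, 0, 0, 0, 0, 0.015, 0.2, 0, 0, 0, 0, 0, 0.026, 0.2, 0, 0, 0, 0, 0, 0.031, 0.2, 0, 0, 0, 0, 0, 0.031, 0.2, 0, 0, 0, 0, 0, 0.031, 0.8, 0, 0, 0, 0, 0, 0.031, 0.8, 0, 0, 0, 0, 0, 0.031, 0.8, 0, 0, 0, 0, 0, -0.01, 0.8, 0, 0, 0, 0, 0, -0.06, 0.8, 0, 0, 0, 0, 0, -0.1, 0.8, 0, 0, 0, 0, 0, -0.14, 0.8, 0, 0, 0, 0, 0, -0.14, 1]}}

```text
clock: 6.95
position: [0.4897, -0.3971, 0.2038]
ee_rot: [0.081, 0.997, -0.001, 0.003]
ft_force: [-0.4, 0.2, 0.0]
grip_width: 0.984
grasp_force: 0.0
```

```bash
cat > chk.py <<'E'
from h import *
import sys
M=viewer.camera_model('wrist'); im=viewer.camera('wrist')
if len(sys.argv)>1: cv2.imwrite(sys.argv[1],im[:,:,::-1])
print(goal([.4595,-.039,.060],105.1))
E
python3 chk.py pics/w3.png
```

```text
([0.1, 0.2, 65.6], [0.0872, 0.348, 0.1411])
```

View pics/w3.png

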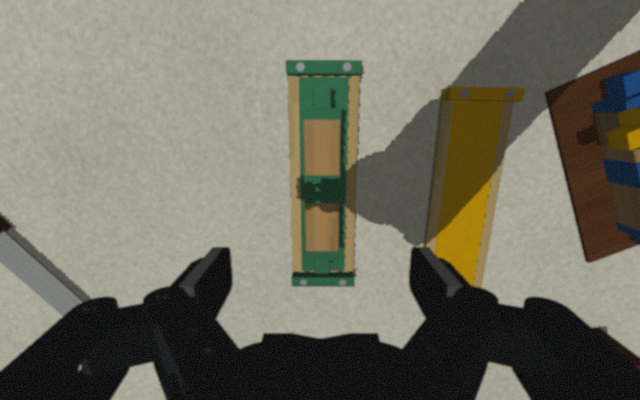

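Green sits centred between its stops, whose inner faces are at rows 75 and 273. Next is yellow.

Call:
{"name": "play_rows", "arguments": {"plan": [0, 0, 65.6, 0.0872, 0.348, 0.0, 1, 0, 0, 65.6, 0.0872, 0.348, 0.0, 1, 0, 0, 65.6, 0.0872, 0.348, 0.0, 1, 0, 0, 65.6, 0.0872, 0.348, 0.0, 1, 0, 0, 65.6, 0.0872, 0.348, 0.0, 1, 0, 0, 65.6, 0.0872, 0.348, 0.0, 1, 0, 0, 65.6, 0.0872, 0.348, 0.03, 1, 0, 0, 65.6, 0.0872, 0.348, 0.07, 1, 0, 0, 65.6, 0.0872, 0.348, 0.1, 1, 0, 0, 65.6, 0.0872, 0.348, 0.125, 1, 0, 0, 65.6, 0.0872, 0.348, 0.14, 1, 0, 0, 65.6, 0.0872, 0.348, 0.141, 1, 0, 0, 65.6, 0.0872, 0.348, 0.141, 0.2, 0, 0, 65.6, 0.0872, 0.348, 0.141, 0.2, 0, 0, 65.6, 0.0872, 0.348, 0.141, 0.2, 0, 0, 65.6, 0.0872, 0.348, 0.141, 0.2, 0, 0, 65.6, 0.0872, 0.348, 0.141, 0.2]}}

```text
clock: 9.12
position: [0.4591, -0.0383, 0.06]
ee_rot: [0.608, 0.794, 0.001, 0.0]
ft_force: [-1.3, 0.3, 6.3]
grip_width: 0.39
grasp_force: 40.2
```

Run:
```python
from h import *
o=status.get_obs(); print(o['position'],o['grasp_force'])
print(goal([.5372,-.246,.0285],-11))
```

```text
[ 0.45914368 -0.03825034  0.05999307] 40.23689568042755
([0.1, 0.0, -63.9], [-0.2209, 0.0211, 0.0315])
```

Call:
{"name": "play_rows", "arguments": {"plan": [0, 0, 0, 0, 0, -0.04, 0.2, 0, 0, 0, 0, 0, -0.09, 0.2, 0, 0, -63.9, -0.221, 0.021, -0.1, 0.2, 0, 0, -63.9, -0.221, 0.021, -0.1, 0.2, 0, 0, -63.9, -0.221, 0.021, -0.1, 0.2, 0, 0, -63.9, -0.221, 0.021, -0.1, 0.2, 0, 0, -63.9, -0.221, 0.021, -0.1, 0.2, 0, 0, -63.9, -0.221, 0.021, -0.1, 0.2, 0, 0, -63.9, -0.221, 0.021, -0.1, 0.2, 0, 0, -63.9, -0.221, 0.021, -0.06, 0.2, 0, 0, -63.9, -0.221, 0.021, -0.02, 0.2, 0, 0, -63.9, -0.221, 0.021, 0.0, 0.2, 0, 0, -63.9, -0.221, 0.021, 0.0, 0.2]}}

```text
clock: 10.75
position: [0.5359, -0.246, 0.0584]
ee_rot: [0.096, 0.995, 0.0, -0.001]
ft_force: [0.3, -0.4, -1.5]
grip_width: 0.397
grasp_force: 40.7
```

Run:
```python
from h import *
o=status.get_obs(); print(o['position'],o['grasp_force'])
print(goal([.5372,-.246,.0285],-11))
cv2.imwrite('pics/w4.png',viewer.camera('wrist')[:,:,::-1])
```

```text
[ 0.5358921  -0.24595119  0.05839848] 40.67380607128143
([0.0, -0.1, 0.0], [-0.0014, 0.0002, 0.0299])
```

View pics/w4.png

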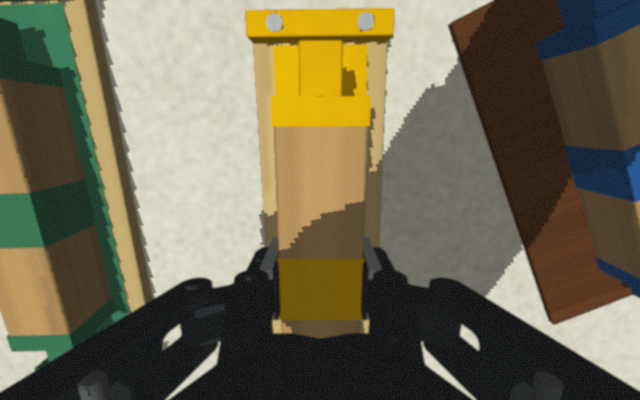

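Yellow is aligned over its strip too, so I'll lower it, release and go on to look at the low rails.

Call:
{"name": "play_rows", "arguments": {"plan": [0, 0, 0, 0, 0, 0.015, 0.2, 0, 0, 0, 0, 0, 0.026, 0.2, 0, 0, 0, 0, 0, 0.03, 0.2, 0, 0, 0, 0, 0, 0.03, 0.2, 0, 0, 0, 0, 0, 0.03, 0.8, 0, 0, 0, 0, 0, 0.03, 0.8, 0, 0, 0, 0, 0, 0.03, 0.8, 0, 0, 0, 0, 0, -0.01, 0.8, 0, 0, 0, 0, 0, -0.06, 0.8, 0, 0, 0, 0, 0, -0.1, 0.8, 0, 0, 0, 0, 0, -0.14, 0.8, 0, 0, 0, 0, 0, -0.14, 1]}}

```text
clock: 12.3
position: [0.538, -0.247, 0.2027]
ee_rot: [0.096, 0.995, -0.0, 0.003]
ft_force: [0.5, -0.0, -0.6]
grip_width: 0.981
grasp_force: 0.0
```

Run:
```python
from h import *
M=viewer.camera_model('top'); im=viewer.camera('top')
for c,z in (('red',.042),('blue',.042)):
    m=mask(im,c,80,25); m[:,:280]=0; m[:,372:]=0; m[:185]=0; m[280:]=0
    v,u=np.nonzero(m); print(c,len(u),rect(cast(M,np.c_[u,v],z)))
M=viewer.camera_model('wrist'); im=viewer.camera('wrist'); cv2.imwrite('pics/w5.png',im[:,:,::-1])
print(goal([.505,-.02,.20],195))
```

```text
red 278 (array([494.3, -33.7]), -1.4, array([186. , 183.3]))
blue 192 (array([522.6, -73.4]), 15.0, array([187. ,  34.1]))
([0.0, 0.0, -26.0], [0.074, 0.216, -0.0008])
```

View pics/w5.png

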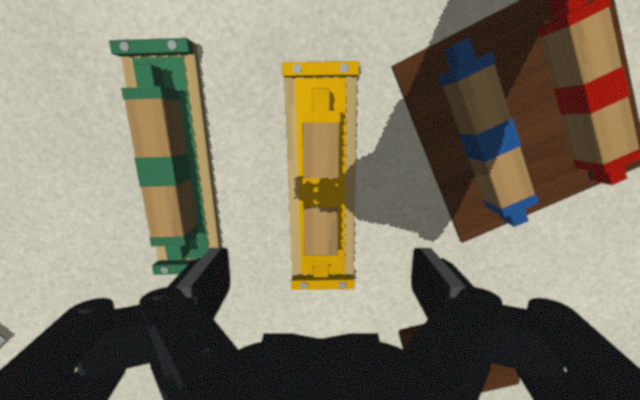

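Yellow is seated and the low rails have not moved. Blue is next.

Run:
```python
from h import *
print(goal([.5213,-.073,.024],195))
```

```text
([0.0, 0.0, -26.0], [0.048, 0.167, 0.1752])
```

Call:
{"name": "play_rows", "arguments": {"plan": [0, 0, -26, 0.048, 0.167, 0.0, 1, 0, 0, -26, 0.048, 0.167, 0.0, 1, 0, 0, -26, 0.048, 0.167, 0.0, 1, 0, 0, -26, 0.048, 0.167, 0.04, 1, 0, 0, -26, 0.048, 0.167, 0.09, 1, 0, 0, -26, 0.048, 0.167, 0.13, 1, 0, 0, -26, 0.048, 0.167, 0.16, 1, 0, 0, -26, 0.048, 0.167, 0.174, 1, 0, 0, -26, 0.048, 0.167, 0.175, 1, 0, 0, -26, 0.048, 0.167, 0.175, 0.2, 0, 0, -26, 0.048, 0.167, 0.175, 0.2, 0, 0, -26, 0.048, 0.167, 0.175, 0.2, 0, 0, -26, 0.048, 0.167, 0.175, 0.2, 0, 0, -26, 0.048, 0.167, 0.175, 0.2]}}

```text
clock: 14.15
position: [0.5219, -0.0731, 0.0251]
ee_rot: [-0.131, 0.991, 0.0, 0.001]
ft_force: [-1.4, 0.3, 6.9]
grip_width: 0.395
grasp_force: 41.0
```

Run:
```python
from h import *
o=status.get_obs(); print(o['position'],o['joint_pos'].round(2))
print(goal([.5515,.405,.0285],175.4))
```

```text
[ 0.52188404 -0.07312746  0.02513029] [-0.28  0.37  0.38  1.95 -0.18  0.85  2.03]
([0.0, 0.1, 19.6], [-0.1525, 0.4541, -0.0032])
```

Call:
{"name": "play_rows", "arguments": {"plan": [0, 0, 0, 0, 0, -0.04, 0.2, 0, 0, 0, 0, 0, -0.09, 0.2, 0, 0, 0, 0, 0, -0.115, 0.2, 0, 0, 19.6, -0.1525, 0.454, -0.115, 0.2, 0, 0, 19.6, -0.1525, 0.454, -0.115, 0.2, 0, 0, 19.6, -0.1525, 0.454, -0.115, 0.2, 0, 0, 19.6, -0.1525, 0.454, -0.115, 0.2, 0, 0, 19.6, -0.1525, 0.454, -0.115, 0.2, 0, 0, 19.6, -0.1525, 0.454, -0.115, 0.2, 0, 0, 19.6, -0.1525, 0.454, -0.115, 0.2, 0, 0, 19.6, -0.1525, 0.454, -0.115, 0.2, 0, 0, 19.6, -0.1525, 0.454, -0.115, 0.2, 0, 0, 19.6, -0.1525, 0.454, -0.08, 0.2, 0, 0, 19.6, -0.1525, 0.454, -0.045, 0.2, 0, 0, 19.6, -0.1525, 0.454, -0.033, 0.2, 0, 0, 19.6, -0.1525, 0.454, -0.033, 0.2]}}

```text
clock: 16.15
position: [0.5508, 0.4043, 0.0572]
ee_rot: [0.04, 0.999, -0.0, -0.0]
ft_force: [-0.8, 0.2, -0.7]
grip_width: 0.391
grasp_force: 40.3
```

Run:
```python
from h import *
o=status.get_obs(); print(o['position'],o['grasp_force'])
print(goal([.5515,.405,.0285],175.4))
cv2.imwrite('pics/w6.png',viewer.camera('wrist')[:,:,::-1])
```

```text
[0.55082983 0.40432122 0.0571757 ] 40.324866771698
([-0.0, -0.0, -0.0], [-0.0006, 0.0008, 0.0287])
```

View pics/w6.png

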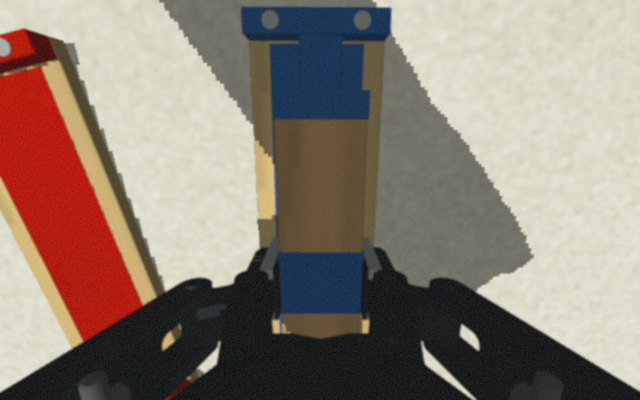

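The blue rail is aligned but about 2 mm right of the board axis (stop centre at column 316, rail at 320). I'll nudge it left while lowering, then go to red.

Call:
{"name": "play_rows", "arguments": {"plan": [0, 0, 0, 0, -0.0015, 0.015, 0.2, 0, 0, 0, 0, -0.0015, 0.025, 0.2, 0, 0, 0, 0, -0.0015, 0.0285, 0.2, 0, 0, 0, 0, -0.0015, 0.0285, 0.2, 0, 0, 0, 0, -0.0015, 0.0285, 0.8, 0, 0, 0, 0, -0.0015, 0.0285, 0.8, 0, 0, 0, 0, -0.0015, 0.0285, 0.8, 0, 0, 0, 0, -0.0015, -0.01, 0.8, 0, 0, 0, 0, -0.0015, -0.06, 0.8, 0, 0, 0, 0, -0.0015, -0.1, 0.8, 0, 0, 0, 0, -0.0015, -0.14, 0.8, 0, 0, 0, 0, -0.0015, -0.14, 1]}}

```text
clock: 17.7
position: [0.5522, 0.4043, 0.2014]
ee_rot: [0.04, 0.999, 0.002, 0.002]
ft_force: [-0.5, 0.1, 0.2]
grip_width: 0.984
grasp_force: 0.0
```

Run:
```python
from h import *
cv2.imwrite('pics/w7.png',viewer.camera('wrist')[:,:,::-1])
M=viewer.camera_model('top'); im=viewer.camera('top')
m=mask(im,'red',80,25); m[:,:290]=0; m[:,330:]=0; m[:190]=0; m[280:]=0
v,u=np.nonzero(m); print(len(u),rect(cast(M,np.c_[u,v],.042)))
print(goal([.4957,.0222,.024],195))
```

```text
261 (array([496.3,  17.3]), 8.8, array([190.3,  58.6]))
([0.0, 0.0, -19.6], [0.0244, -0.3844, 0.1731])
```

View pics/w7.png

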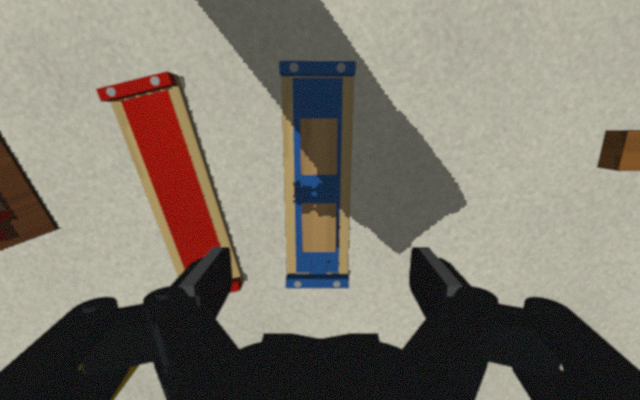

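Blue is seated centrally. The last pick is red.

Call:
{"name": "play_rows", "arguments": {"plan": [0, 0, -19.6, 0.0244, -0.3844, 0.0, 1, 0, 0, -19.6, 0.0244, -0.3844, 0.0, 1, 0, 0, -19.6, 0.0244, -0.3844, 0.0, 1, 0, 0, -19.6, 0.0244, -0.3844, 0.0, 1, 0, 0, -19.6, 0.0244, -0.3844, 0.0, 1, 0, 0, -19.6, 0.0244, -0.3844, 0.0, 1, 0, 0, -19.6, 0.0244, -0.3844, 0.0, 1, 0, 0, -19.6, 0.0244, -0.3844, 0.04, 1, 0, 0, -19.6, 0.0244, -0.3844, 0.09, 1, 0, 0, -19.6, 0.0244, -0.3844, 0.13, 1, 0, 0, -19.6, 0.0244, -0.3844, 0.158, 1, 0, 0, -19.6, 0.0244, -0.3844, 0.172, 1, 0, 0, -19.6, 0.0244, -0.3844, 0.173, 1, 0, 0, -19.6, 0.0244, -0.3844, 0.173, 0.2, 0, 0, -19.6, 0.0244, -0.3844, 0.173, 0.2, 0, 0, -19.6, 0.0244, -0.3844, 0.173, 0.2, 0, 0, -19.6, 0.0244, -0.3844, 0.173, 0.2, 0, 0, -19.6, 0.0244, -0.3844, 0.173, 0.2]}}

```text
clock: 20.05
position: [0.4963, 0.0223, 0.0251]
ee_rot: [-0.131, 0.991, 0.0, 0.001]
ft_force: [-1.4, -0.3, 7.7]
grip_width: 0.392
grasp_force: 40.8
```

Run:
```python
from h import *
o=status.get_obs(); print(o['position'])
print(goal([.5538,.2533,.058],188.1))
```

```text
[0.49631391 0.02227587 0.02508356]
([0.0, 0.1, 6.9], [-0.1154, 0.2082, -0.0327])
```

Call:
{"name": "play_rows", "arguments": {"plan": [0, 0, 0, 0, 0, -0.04, 0.2, 0, 0, 0, 0, 0, -0.09, 0.2, 0, 0, 6.9, -0.1154, 0.208, -0.1, 0.2, 0, 0, 6.9, -0.1154, 0.208, -0.1, 0.2, 0, 0, 6.9, -0.1154, 0.208, -0.1, 0.2, 0, 0, 6.9, -0.1154, 0.208, -0.1, 0.2, 0, 0, 6.9, -0.1154, 0.208, -0.1, 0.2, 0, 0, 6.9, -0.1154, 0.208, -0.1, 0.2, 0, 0, 6.9, -0.1154, 0.208, -0.07, 0.2, 0, 0, 6.9, -0.1154, 0.208, -0.04, 0.2, 0, 0, 6.9, -0.1154, 0.208, -0.033, 0.2, 0, 0, 6.9, -0.1154, 0.208, -0.033, 0.2]}}

```text
clock: 21.55
position: [0.5535, 0.252, 0.0577]
ee_rot: [-0.07, 0.998, -0.0, -0.0]
ft_force: [0.6, -0.2, -1.5]
grip_width: 0.391
grasp_force: 40.5
```

Run:
```python
from h import *
o=status.get_obs(); print(o['position'],o['grasp_force'])
print(goal([.5538,.2533,.029],188.1))
cv2.imwrite('pics/w8.png',viewer.camera('wrist')[:,:,::-1])
```

```text
[0.55351745 0.25203702 0.05773098] 40.52773833274841
([-0.0, -0.0, -0.1], [-0.0005, 0.0012, 0.0287])
```

View pics/w8.png

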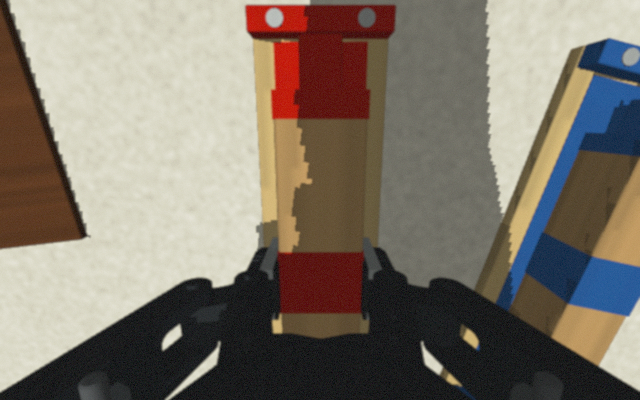

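Red is centred over its strip (stop and rail both at about column 320). Now I'll lower it and release.

Call:
{"name": "play_rows", "arguments": {"plan": [0, 0, 0, 0, 0, 0.015, 0.2, 0, 0, 0, 0, 0, 0.025, 0.2, 0, 0, 0, 0, 0, 0.0285, 0.2, 0, 0, 0, 0, 0, 0.0285, 0.2, 0, 0, 0, 0, 0, 0.0285, 0.8, 0, 0, 0, 0, 0, 0.0285, 0.8, 0, 0, 0, 0, 0, 0.0285, 0.8, 0, 0, 0, 0, 0, -0.01, 0.8, 0, 0, 0, 0, 0, -0.06, 0.8, 0, 0, 0, 0, 0, -0.1, 0.8, 0, 0, 0, 0, 0, -0.14, 0.8, 0, 0, 0, 0, 0, -0.17, 1, 0, 0, 0, 0, 0, -0.17, 1, 0, 0, 0, 0, 0, -0.17, 1]}}

```text
clock: 23.35
position: [0.553, 0.2528, 0.2265]
ee_rot: [-0.071, 0.997, -0.0, -0.0]
ft_force: [-0.2, 0.5, -1.2]
grip_width: 0.998
grasp_force: 0.0
```

Run:
```python
from h import *
cv2.imwrite('pics/w9.png',viewer.camera('wrist')[:,:,::-1])
t=viewer.camera('top')[140:290,170:470,::-1]; cv2.imwrite('pics/t9.png',cv2.resize(t,None,fx=2.6,fy=2.6,interpolation=cv2.INTER_CUBIC))
```

```text
(no output)
```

View pics/w9.png

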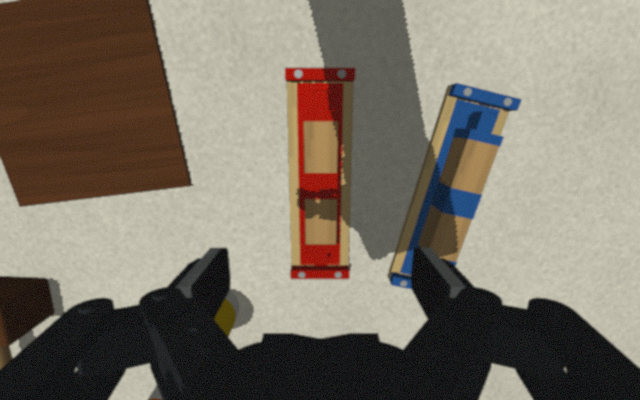

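View pics/t9.png

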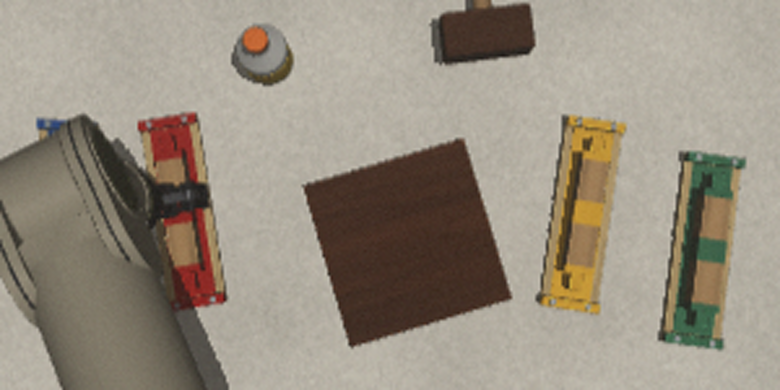

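All four rails lie flat between their stops. In the top view, the slight sideways offset of yellow and green is parallax from rail height. The wrist views showed both centred, and the bottle and mallet have not moved.

```bash
python3 -c "
from workcell import manip
print(manip.hand_in())"
```

```text
the job is handed in; nothing more can be done
None
```

I laid all four rails in the cradles of their own colours and handed the job in at about 23 s of the 109 s allowed; the last pictures showed each rail flat and centred, and the bottle and mallet where they started, but the hand-in gave no verdict.

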